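# Clamp a print in its clip-rail frame

### The job

A print and its clear cover sheet already lie in the small aluminium picture frame, with all four hinged rails standing open. Clamp them evenly, opposite sides in turn so that the sheets stay square: with your fingertips press the rails flat shut from above, lightly and one at a time, in this order: the far long rail, the near long rail, the left short rail, the right short rail. Do not lift or shove the frame, put no fingermarks on the clear sheet, and leave the pots, pencil and eraser beside it alone.

Things in the scene. Friction and masses are not known exactly. Their poses are not given: they have to be found in the camera images.
- snap_frame: loose A5 clip-rail picture frame lying face up, aluminium with black corners, 186 mm (its x) by 248 mm (its y), 13 mm high when shut, about 0.65 kg. Origin: centre of its underside; z up, x away from the robot, y to the left (turned up to 0.3 rad). Four rails, 26 mm wide (186 or 124 mm long), hinged along the frame's outer edge 9 mm above the table; shut, its top is at 12.5 mm
- cover_sheet: rigid clear plastic sheet over the print in the middle of the frame, 146 x 208 mm, top 6 mm above the table (6 mm below the tops of the shut rails); fixed in the frame, same axes; not to be touched
- far_rail (a joint): hinge angle of the far long rail (rad): 0 = shut, lying flat; grows as its inner edge swings up and outward; starts at 0.5 to 0.75. Hinge line at frame x = +0.0895, 9 mm above the table. Friction hinge: stays where left, gives way at 3 to 12 N to a slow push straight down on its sloping face, mid-length, about 8 mm in from the hinge line (at the free edge itself a finger may stick)
- near_rail (a joint): hinge angle of the near long rail (rad): 0 = shut, lying flat; grows as its inner edge swings up and outward; starts at 0.5 to 0.75. Hinge line at frame x = -0.0895, 9 mm above the table. Friction hinge: stays where left, gives way at 3 to 12 N to a slow push straight down on its sloping face, mid-length, about 8 mm in from the hinge line (at the free edge itself a finger may stick)
- left_rail (a joint): hinge angle of the left short rail (rad): 0 = shut, lying flat; grows as its inner edge swings up and outward; starts at 0.5 to 0.75. Hinge line at frame y = +0.1205, 9 mm above the table. Friction hinge: stays where left, gives way at 3 to 12 N to a slow push straight down on its sloping face, mid-length, about 8 mm in from the hinge line (at the free edge itself a finger may stick)
- right_rail (a joint): hinge angle of the right short rail (rad): 0 = shut, lying flat; grows as its inner edge swings up and outward; starts at 0.5 to 0.75. Hinge line at frame y = -0.1205, 9 mm above the table. Friction hinge: stays where left, gives way at 3 to 12 N to a slow push straight down on its sloping face, mid-length, about 8 mm in from the hinge line (at the free edge itself a finger may stick)
- far_rail_edge (a point): middle of the free (inner) edge of the far long rail, on its upper face; moves with the rail: when open 23 to 29 mm above the table, 17 to 22 mm in from the hinge line; when shut 11.5 mm above the table, 26 mm in
- near_rail_edge (a point): middle of the free (inner) edge of the near long rail, on its upper face; moves with the rail: when open 23 to 29 mm above the table, 17 to 22 mm in from the hinge line; when shut 11.5 mm above the table, 26 mm in
- left_rail_edge (a point): middle of the free (inner) edge of the left short rail, on its upper face; moves with the rail: when open 23 to 29 mm above the table, 17 to 22 mm in from the hinge line; when shut 11.5 mm above the table, 26 mm in
- right_rail_edge (a point): middle of the free (inner) edge of the right short rail, on its upper face; moves with the rail: when open 23 to 29 mm above the table, 17 to 22 mm in from the hinge line; when shut 11.5 mm above the table, 26 mm in
- paint_pot_white: loose paint pot with a white lid, 62 mm across, 58 mm high, standing off the near left corner of the frame; origin at the centre of its underside; leave alone
- paint_pot_umber: loose paint pot with a brown spot on its lid, 62 mm across, 58 mm high, standing off the near right corner of the frame; origin at the centre of its underside; leave alone
- pencil: loose pencil, 8 mm thick, 175 mm long (its y), lying in front of the near rail; origin at the centre of its underside; leave alone
- eraser: loose two-tone eraser, 21 mm wide, 60 mm long (its y), 13 mm high, lying beyond the left rail; origin at the centre of its underside; leave alone

How it is judged:
By the outcome, as a careful person would: the job done as asked, in the order asked, and still so for the second after the job is handed in, with the robot touching nothing.
It also fails if it takes over 54 s, if anything falls off the work surface, if the arm or the gripper's body presses on something with over 40 N, if the wrist force passes 120 N, or if a joint passes its speed limit or range.

### The arm

A 7-joint arm with a two-finger parallel gripper is mounted at the origin on the work surface; the furniture and walls round the work are solid. World frame = base frame: x ahead of the robot, y to its left, z up, the work surface at z = 0. Lengths are in m, angles in rad, forces in N, time in s.
With the tool pointing down it reaches from about 0.4 to 0.9 m from the base axis. Payload 5.6 kg.
Tool frame: the origin (TCP) lies midway between the tips of the shut fingers; the grasp point (between the pads) lies 19 mm behind it (manip.pinch_z is the distance from the TCP to the grasp point, in m); z points along the fingers, y is the line along which they close (so a half turn about z gives the same grasp; the last joint's range is limited). The gripper opens to 92 mm and grips with 3 to 60 N. Pads are 20 mm wide; open, the fingers measure 128 mm over their backs; the gripper's body (75 mm by 189 mm) begins 69 mm behind the grasp point.
Start: joints at [1.107, 0.468, -0.012, 1.603, 0.006, 1.071, -0.056], TCP at [0.265, -0.593, 0.215] pointing down, gripper open.
Joint ranges: [-2.53, 2.53], [-0.31, 2.02], [-1.57, 1.55], [0.28, 2.44], [-1.29, 4.43], [0.15, 1.84], [-2.92, 2.92]. Speed limits (rad/s): [2.57, 2.57, 3.14, 3.14, 3.14, 3.14, 3.14].

### API

Orientations are given as a rotation vector (axis times angle).
In Python, from workcell import manip, cams gives the robot as it stands (manip), with the cameras (cams).
- The arm moves only by the shell command python3 jog.py 'ROWS' [FORCE]. ROWS is a JSON list of rows, 1 to 12 of them, each of 5 numbers: dx, dy, dz in m, then a turn about the tool's z in rad, then the opening from 0.0 (shut) to 1.0 (fully open); each row shifts and turns the commanded pose from where the row before left it, along the tool's axes as they then stand; what a row does not reach is not made up. A row lasts 1/8 s, in which the tool goes at most 0.0625 m and 0.188 rad, less where a joint would pass 70% of its speed; a pose out of reach is approached as far as the arm can. The fingers move at their own pace and stop on an object; FORCE is the grip in N (left out, the last holds). Time passes only in rows, so rows that do not move let the fingers close. It prints the time, the measured TCP pose, the force, the opening and the grip force at its end.
- manip.get_obs(): the state, without advancing time (a new reading comes with each control period).
- cams.get_image(name): name is "scene" or "top" or "wrist"; returns the picture (480x640x3 uint8, blue, green, red); there is no depth.
- cams.camera_params(name): a dict with "fx", "fy", "cx", "cy" (pixels), "k1" (the pictures are not rectified: a ray, as slopes to the right and down, at radius r is drawn at 1 + k1 r^2 times it, then the intrinsics apply), "extrinsics" (4x4, takes a point from world to camera coordinates). Camera axes: x right, y up, looking along -z (the intrinsics and any distortion apply to the point x, -y, -z); pixel columns grow to the right and rows downward; lengths in m; the calibration is good to about 2 mm. A picture is of the moment at which its call begins: read the wrist's pose just before it. camera_params takes no time and is no camera call; for the wrist camera it gives the pose at the moment of the call.
- manip.sign_off(): hands the job in; it is judged then, once.
The state is a dict: "time": time; "q": joint angles; "dq": joint speeds; "joint_torque": joint torques, N m; "ee_pos": TCP position; "ee_rot": TCP orientation; "contact_force": force on the tool from outside, world axes, zero at the start; "moment": the same for the moment, N m; "gripper_width": opening from 0.0 (shut) to 1.0 (fully open); "grasp_force": force on a finger pad.
Only numpy, scipy, OpenCV 4.12 (cv2) and the standard library are available. Lean on these libraries where they do the work, as an engineer would, in place of code of your own. Each camera call takes 0.05 s, during which the arm holds its last target. There are 200 camera calls.

## Working session

There is one attempt and no reset: what is moved stays moved. The work goes in short steps, Python scripts to look and compute and a shell command to move; the robot and the scene stay as the last step left them, time stands still between calls to the robot, and variables do not carry over. Pictures are saved under pics/ and viewed, at most 10 in all, crops included, and the job is handed in when it is done.

```bash
ls; mkdir -p pics; python3 - <<'E'
from workcell import manip, cams
import cv2
for n in("top","scene"):
    cv2.imwrite(f"pics/{n}0.png",cams.get_image(n)); print(n,cams.camera_params(n))
o=manip.get_obs();print(o["time"],o["ee_pos"],o["ee_rot"],o["contact_force"],manip.pinch_z)
E
```

```text
jog.py
pics
workcell.py
top {'fx': 507.80860464276964, 'fy': 507.80860464276964, 'cx': 313.1957418692149, 'cy': 235.29102061313733, 'k1': 0.04086007698667068, 'extrinsics': array([[-3.26333759e-03, -9.99994665e-01, -1.45095464e-04,
        -1.21690036e-01],
       [ 9.84852484e-01, -3.23907775e-03,  1.73364049e-01,
        -4.98759937e-01],
       [-1.73363594e-01,  4.22847789e-04,  9.84857800e-01,
        -8.42566224e-01],
       [ 0.00000000e+00,  0.00000000e+00,  0.00000000e+00,
         1.00000000e+00]])}
scene {'fx': 489.0631023024607, 'fy': 489.0631023024607, 'cx': 325.1277232547714, 'cy': 236.71244726260466, 'k1': -0.027288260888914877, 'extrinsics': array([[-0.75585744, -0.65468293,  0.00835397,  0.30049329],
       [ 0.29858646, -0.33331856,  0.89428456, -0.2385316 ],
       [-0.5826883 ,  0.67844602,  0.44742077, -0.48299569],
       [ 0.        ,  0.        ,  0.        ,  1.        ]])}
0.1 [ 0.26526066 -0.59286914  0.213738  ] [-3.07086617e+00 -6.55745417e-01  6.85719077e-04] [-0.24868952  0.133782    0.2920141 ] 0.0187
```

View pics/top0.png

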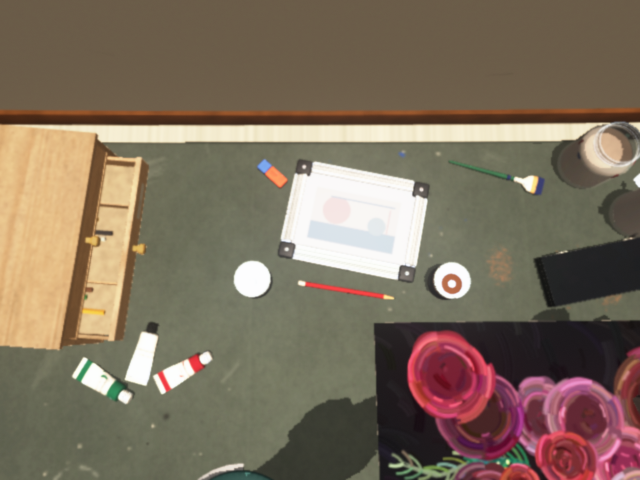

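View pics/scene0.png

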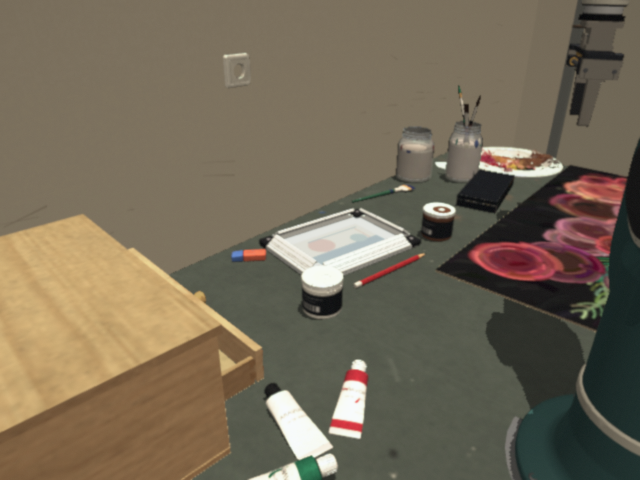

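The top view shows the frame's black corners near (304,167), (421,189), (406,273) and (287,249), with the pots at (252,279) and (452,281). The scene view shows the rails open and the arm clear of everything.

```bash
cat > h.py <<'E'
import numpy as np, cv2
from workcell import manip, cams
def cast(uv,z,p):
    K=np.array([[p["fx"],0,p["cx"]],[0,p["fy"],p["cy"]],[0,0,1]])
    n=cv2.undistortPoints(np.float64(uv).reshape(-1,1,2),K,np.array([p["k1"],0,0,0.]))[:,0]
    E=p["extrinsics"];R,t=E[:3,:3],E[:3,3];c=-R.T@t
    d=np.c_[n[:,0],-n[:,1],-np.ones(len(n))]@R
    return c+d*((z-c[2])/d[:,2])[:,None]
def proj(P,p):
    q=np.c_[P,np.ones(len(P))]@p["extrinsics"].T
    s=np.c_[q[:,0],-q[:,1]]/-q[:,2:3]; s=s*(1+p["k1"]*(s**2).sum(1,keepdims=True))
    return s*[p["fx"],p["fy"]]+[p["cx"],p["cy"]]
def blobs(im,box,amin=60,thr=45):
    x0,y0,x1,y1=box;m=(im[y0:y1,x0:x1].max(2)<thr).astype(np.uint8)
    n,_,st,ce=cv2.connectedComponentsWithStats(m)
    return [(st[i,4],ce[i]+[x0,y0],st[i,:4]) for i in range(1,n) if st[i,4]>=amin]
E
python3 - <<'E'
from h import *
im=cv2.imread("pics/top0.png");p=cams.camera_params("top")
b=blobs(im,(270,150,440,290),60)
for a in b:print(a)
uv=np.array([a[1] for a in b]);P=cast(uv,0.012,p);print(P)
print("c",P.mean(0))
cv2.imwrite("pics/crop.png",cv2.resize(im[140:310,225:480],None,fx=3,fy=3,interpolation=cv2.INTER_CUBIC))
E
```

```text
Traceback (most recent call last):
  File "h.py", line 5, in cast
    n=cv2.undistortPoints(np.float64(uv).reshape(-1,1,2),K,np.array([p["k1"],0,0,0.]))[:,0]
      ~~~~~~~~~~~~~~~~~~~^^^^^^^^^^^^^^^^^^^^^^^^^^^^^^^^^^^^^^^^^^^^^^^^^^^^^^^^^^^^^
cv2.error: OpenCV(4.12.0) /io/opencv/modules/calib3d/src/undistort.dispatch.cpp:347: error: (-215:Assertion failed) CV_IS_MAT(_src) && CV_IS_MAT(_dst) && (_src->rows == 1 || _src->cols == 1) && (_dst->rows == 1 || _dst->cols == 1) && _src->cols + _src->rows - 1 == _dst->rows + _dst->cols - 1 && (CV_MAT_TYPE(_src->type) == CV_32FC2 || CV_MAT_TYPE(_src->type) == CV_64FC2) && (CV_MAT_TYPE(_dst->type) == CV_32FC2 || CV_MAT_TYPE(_dst->type) == CV_64FC2) in function 'cvUndistortPointsInternal'
```

```bash
python3 - <<'E'
from h import *
im=cv2.imread("pics/top0.png");p=cams.camera_params("top")
print(im[167,297:312].max(1),im[273,398:414].max(1),im[200,250:256])
for t in(50,55,60,65,70):
    b=blobs(im,(270,150,440,290),40,t);print(t,len(b),[(a[0],a[1].round(1)) for a in b][:8])
E
```

```text
[ 79  84  87  89 107 170 226 230 195 128 101  99  96  94 131] [161  97 101 119 122 124 147 200 237 241 222 151 113 109 103  92] [[ 92 111 111]
 [ 92 111 111]
 [ 92 112 112]
 [ 92 112 111]
 [ 92 111 110]
 [ 91 110 109]]
50 0 []
55 0 []
60 1 [(np.int32(70), array([430.4, 281.5]))]
65 1 [(np.int32(87), array([430.3, 280.7]))]
70 1 [(np.int32(103), array([430.4, 280.1]))]
```

```bash
python3 - <<'E'
from h import *
im=cv2.imread("pics/top0.png");p=cams.camera_params("top")
f=im.astype(int);m=((f.max(2)-f.min(2)<13)|(f.min(2)>150)).astype(np.uint8)
w=np.zeros_like(m);w[150:290,270:432]=m[150:290,270:432]
w=cv2.morphologyEx(w,cv2.MORPH_OPEN,np.ones((3,3),np.uint8))
c=max(cv2.findContours(w,0,2)[0],key=cv2.contourArea)
P=cast(c.reshape(-1,2),0.012,p)[:,:2]*1000
r=cv2.minAreaRect(P.astype(np.float32));print(r)
g=cv2.resize(im[140:310,225:480],None,fx=3,fy=3,interpolation=cv2.INTER_CUBIC)
cv2.drawContours(g,[(c-[225,140])*3],-1,(0,0,255),1)
cv2.imwrite("pics/crop.png",g)
E
```

```text
((533.6056518554688, -197.5568389892578), (249.57376098632812, 188.5599365234375), 78.53662872314453)
```

View pics/crop.png

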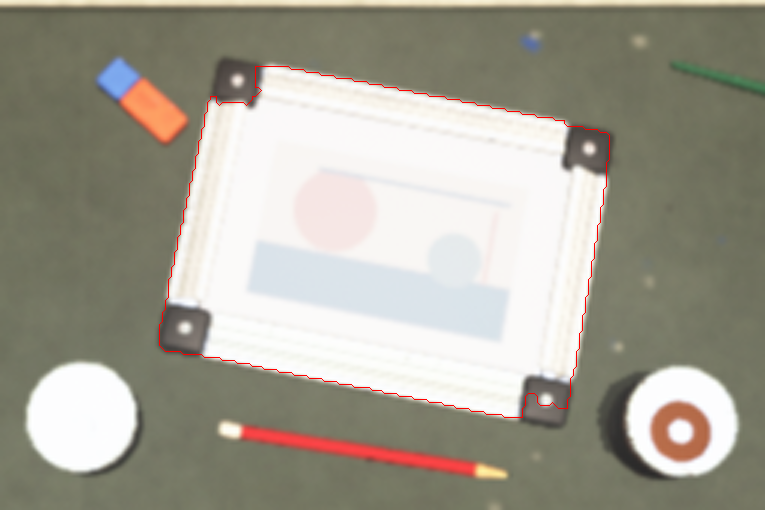

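The enlarged crop shows the frame outline clearly, with white screws on the four corners at crop pixels (237,80), (589,148), (545,400) and (185,328). I'll fit the pose to those screws.

```bash
python3 - <<'E'
from h import *
im=cv2.imread("pics/top0.png");p=cams.camera_params("top")
g=cv2.cvtColor(im,6).astype(float);S=[]
for u,v in [(237,80),(589,148),(545,400),(185,328)]:
    u=u/3+225;v=v/3+140;i,j=int(round(v)),int(round(u))
    w=np.clip(g[i-3:i+4,j-3:j+4]-130,0,None);yy,xx=np.mgrid[i-3:i+4,j-3:j+4]
    S.append([(w*xx).sum()/w.sum(),(w*yy).sum()/w.sum()])
P=cast(S,0.013,p)[:,:2];print(np.round(S,1));c=P.mean(0);print(P,c)
ex=(P[0]+P[1]-P[2]-P[3]);ey=P[0]+P[3]-P[1]-P[2]
a=np.arctan2(ex[1],ex[0]);b=np.arctan2(-ey[0],ey[1]);print("yaws",a,b,"sizes",np.hypot(*ex)/2,np.hypot(*ey)/2)
yaw=(a+b)/2
ux=np.array([np.cos(yaw),np.sin(yaw)]);uy=np.array([-ux[1],ux[0]])
np.savez("pose.npz",c=c,ux=ux,uy=uy,yaw=yaw)
o=manip.get_obs();R=cv2.Rodrigues(o["ee_rot"])[0]
for n,q in dict(far=c+.0915*ux,near=c-.0915*ux,left=c+.1225*uy,right=c-.1225*uy).items():
    d=np.r_[q,0.05]-o["ee_pos"];print(n,q,"tool delta",(R.T@d).round(4))
print("tool x yaw",np.arctan2(R[1,0],R[0,0]),"z",R[:,2])
E
```

```text
[[303.7 166.4]
 [420.9 189.1]
 [406.6 272.9]
 [286.2 248.8]]
[[ 0.63309621 -0.10624003]
 [ 0.58894434 -0.32087554]
 [ 0.43516221 -0.28933433]
 [ 0.47922986 -0.07482306]] [ 0.53410816 -0.19781824]
yaws -0.2018561803613638 -0.20274512692715269 sizes 0.1570121977956845 0.21906028815179668
far [ 0.62374219 -0.21620275] tool delta [ 0.4811 -0.1971  0.164 ]
near [ 0.44447412 -0.17943373] tool delta [ 0.3325 -0.3039  0.1642]
left [ 0.5587213  -0.07781639] tool delta [ 0.4783 -0.35    0.1642]
right [ 0.50949501 -0.31782008] tool delta [ 0.3353 -0.151   0.1639]
tool x yaw 0.4207560116111205 z [-7.39044430e-04  1.36953945e-03 -9.99998789e-01]
```

```bash
cat >> h.py <<'E'
def delta(rail,inset=0.001,swap=False):
    s=np.load("pose.npz");c,ux,uy=s["c"],s["ux"],s["uy"]
    q={"far":c+(.0895+inset)*ux,"near":c-(.0895+inset)*ux,"left":c+(.1205+inset)*uy,"right":c-(.1205+inset)*uy}[rail]
    o=manip.get_obs();R=cv2.Rodrigues(o["ee_rot"])[0]
    e=np.arctan2(R[1,0],R[0,0])-s["yaw"]
    print(rail,"tool delta xy",(R.T@(np.r_[q,o["ee_pos"][2]]-o["ee_pos"]))[:2].round(4),"z",o["ee_pos"][2].round(4),"yaw err",e.round(4),"F",o["contact_force"].round(2),"t",o["time"])
E
python3 jog.py '[[0,0,0.03,0.156,0],[0,0,0.03,0.156,0],[0,0,0.03,0.156,0],[0,0,0.02,0.155,0]]' 20; python3 -c "from h import *;delta('far')"
```

```text
time: 0.6
ee_pos: [0.265, -0.5924, 0.1025]
ee_rot: [-3.123, 0.325, 0.002]
contact_force: [-0.1, 0.4, -0.4]
gripper_width: 0.587
grasp_force: 0.0
far tool delta xy [ 0.2726 -0.442 ] z 0.1025 yaw err -0.0051 F [-0.08  0.36 -0.36] t 0.6
```

```bash
python3 jog.py '[[0.027,-0.044,0,0,0],[0.027,-0.044,0,0,0],[0.027,-0.044,0,0,0],[0.027,-0.044,0,0,0],[0.027,-0.044,0,0,0],[0.027,-0.044,0,0,0],[0.027,-0.044,0,0,0],[0.027,-0.044,0,0,0],[0.027,-0.044,0,0,0],[0.027,-0.044,0,0,0],[0,0,0,0,0]]'; python3 - <<'E'
from h import *
delta('far')
cv2.imwrite("pics/w1.png",cams.get_image("wrist"))
E
```

```text
time: 1.98
ee_pos: [0.6213, -0.2106, 0.1039]
ee_rot: [-3.124, 0.304, -0.001]
contact_force: [0.7, -0.4, -1.0]
gripper_width: 0.006
grasp_force: 0.0
far tool delta xy [0.0025 0.005 ] z 0.1039 yaw err 0.0082 F [ 0.69 -0.43 -1.05] t 1.975
```

View pics/w1.png

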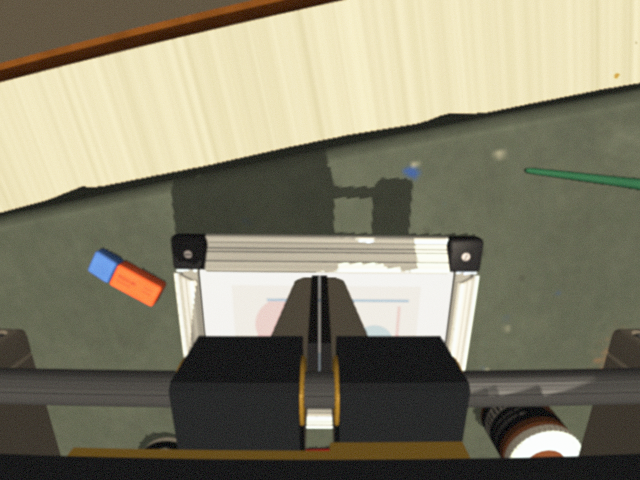

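The wrist view shows the fingers shut over the far rail, with its corner screws at (188,254) and (466,257). I'll check the pose fit against them.

```bash
python3 - <<'E'
from h import *
P=cast([[188,254],[466,257]],0.013,cams.camera_params("wrist"))[:,:2]
s=np.load("pose.npz");print(P,[((q-s["c"])@np.c_[s["ux"],s["uy"]]).round(4) for q in P])
delta('far')
E
python3 jog.py '[[0.0025,0.005,0.03,0,0],[0,0,0.03,0,0],[0,0,0.01,0,0],[0,0,0,0,0]]'; python3 -c "from h import *;delta('far')"
```

```text
[[ 0.63073666 -0.11155964]
 [ 0.58522143 -0.32576805]] [array([0.0773, 0.1039]), array([ 0.0758, -0.1151])]
far tool delta xy [0.0039 0.0013] z 0.1038 yaw err 0.0043 F [-1.16 -0.77 -0.23] t 2.025
time: 2.52
ee_pos: [0.6189, -0.2229, 0.0342]
ee_rot: [3.125, -0.319, -0.002]
contact_force: [0.2, -0.4, 0.2]
gripper_width: 0.004
grasp_force: 0.0
far tool delta xy [ 0.0024 -0.0075] z 0.0342 yaw err -0.0013 F [ 0.23 -0.35  0.16] t 2.525
```

```bash
cat >> h.py <<'E'
def screws():
    p=cams.camera_params("wrist");im=cams.get_image("wrist");s=np.load("pose.npz");g=cv2.cvtColor(im,6)
    for x,y in [(.0785,.1095),(.0785,-.1095),(-.0785,-.1095),(-.0785,.1095)]:
        u=proj(np.r_[s["c"]+x*s["ux"]+y*s["uy"],.013][None],p)[0]
        if not(20<u[0]<620 and 20<u[1]<460):continue
        j,i=u.round().astype(int);r=18;a=g[i-r:i+r+1,j-r:j+r+1]
        n,_,st,ce=cv2.connectedComponentsWithStats((a>140).astype(np.uint8))
        for k in range(1,n):
            if st[k,4]<150 and 0<st[k,0] and 0<st[k,1] and st[k,0]+st[k,2]<2*r and st[k,1]+st[k,3]<2*r:
                q=cast([ce[k]+[j-r,i-r]],.013,p)[0,:2]-s["c"]
                print((x,y),"seen",(q@s["ux"]).round(4),(q@s["uy"]).round(4),st[k,4])
    return im
E
python3 jog.py '[[0.002,-0.004,0,0,0],[0,0,0,0,0],[0,0,0,0,0]]'; python3 - <<'E'
from h import *
delta('far');im=screws();cv2.imwrite("pics/w2.png",im);delta('far')
E
```

```text
time: 2.9
ee_pos: [0.6231, -0.2184, 0.0354]
ee_rot: [3.125, -0.317, 0.002]
contact_force: [-0.4, -0.1, -0.8]
gripper_width: 0.002
grasp_force: 0.0
far tool delta xy [-0.0008 -0.0023] z 0.0354 yaw err 0.0004 F [-0.39 -0.08 -0.78] t 2.9
(0.0785, 0.1095) seen 0.0785 0.1089 83
(0.0785, -0.1095) seen 0.0785 -0.1102 92
far tool delta xy [-0.0006 -0.0024] z 0.0352 yaw err 0.0002 F [-0.41 -0.2  -1.37] t 2.95
```

View pics/w2.png

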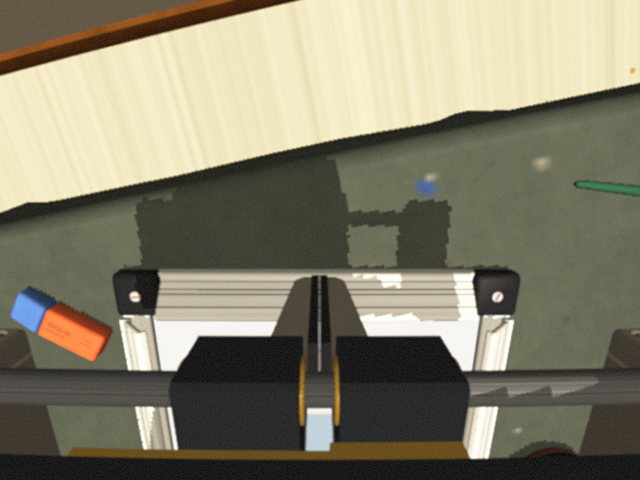

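The wrist view agrees with the fit to within 1 mm, with the screws at (134,297) and (497,297) and the fingers over the far rail's outer part. I'll start pressing.

```bash
python3 jog.py '[[0,-0.002,0.003,0,0],[0,0,0.003,0,0],[0,0,0.003,0,0],[0,0,0.002,0,0],[0,0,0.0015,0,0],[0,0,0.0015,0,0]]'; python3 jog.py '[[0,0,0.0015,0,0],[0,0,0.0015,0,0]]';python3 jog.py '[[0,0,0.0015,0,0],[0,0,0.0015,0,0]]';python3 -c "from h import *;delta('far')"
```

```text
time: 3.7
ee_pos: [0.623, -0.2165, 0.0205]
ee_rot: [3.125, -0.317, 0.0]
contact_force: [0.1, -0.2, 0.1]
gripper_width: 0.006
grasp_force: 0.0
time: 3.95
ee_pos: [0.6234, -0.2166, 0.0181]
ee_rot: [3.125, -0.317, 0.001]
contact_force: [-0.7, 0.4, 4.3]
gripper_width: 0.004
grasp_force: 1.5
time: 4.2
ee_pos: [0.6225, -0.2165, 0.0148]
ee_rot: [-3.126, 0.317, 0.002]
contact_force: [-3.1, -0.1, 6.6]
gripper_width: 0.005
grasp_force: 2.5
far tool delta xy [ 0.0001 -0.0005] z 0.0148 yaw err 0.0 F [-3.08 -0.07  6.59] t 4.2
```

```bash
python3 jog.py '[[0,0,0.001,0,0],[0,0,0.001,0,0]]';python3 jog.py '[[0,0,0.0007,0,0],[0,0,0,0,0]]'
```

```text
time: 4.45
ee_pos: [0.6215, -0.2163, 0.0128]
ee_rot: [-3.125, 0.318, 0.005]
contact_force: [-5.7, 2.1, 13.4]
gripper_width: 0.005
grasp_force: 6.4
time: 4.7
ee_pos: [0.6215, -0.2162, 0.0128]
ee_rot: [-3.125, 0.317, 0.005]
contact_force: [-6.7, 1.0, 13.1]
gripper_width: 0.008
grasp_force: 6.4
```

```bash
python3 jog.py '[[-0.001,0,0.0005,0,0],[0,0,0.0005,0,0],[0,0,0,0,0]]'
```

```text
time: 5.08
ee_pos: [0.6215, -0.2162, 0.0127]
ee_rot: [-3.125, 0.317, 0.002]
contact_force: [-6.4, 2.3, 16.8]
gripper_width: 0.006
grasp_force: 8.2
```

```bash
python3 jog.py '[[0,0,-0.008,0,0],[0,0,-0.05,0,0],[-0.03,0,-0.01,0,0],[-0.05,0,0,0,0],[-0.05,0,0,0,0],[-0.05,0,0,0,0],[0,0,0,0,0],[0,0,0,0,0],[0,0,0,0,0]]'; python3 - <<'E'
from h import *
delta('near');im=screws();cv2.imwrite("pics/t2.png",cv2.resize(cams.get_image("top")[140:310,225:480],None,fx=3,fy=3,interpolation=cv2.INTER_CUBIC))
E
```

```text
time: 6.2
ee_pos: [0.4472, -0.1804, 0.079]
ee_rot: [3.125, -0.317, 0.002]
contact_force: [0.2, -0.2, 0.2]
gripper_width: 0.006
grasp_force: 0.0
near tool delta xy [-0.0019 -0.0004] z 0.079 yaw err 0.0004 F [ 0.18 -0.17  0.18] t 6.2
(-0.0785, -0.1095) seen -0.0786 -0.1101 67
```

View pics/t2.png

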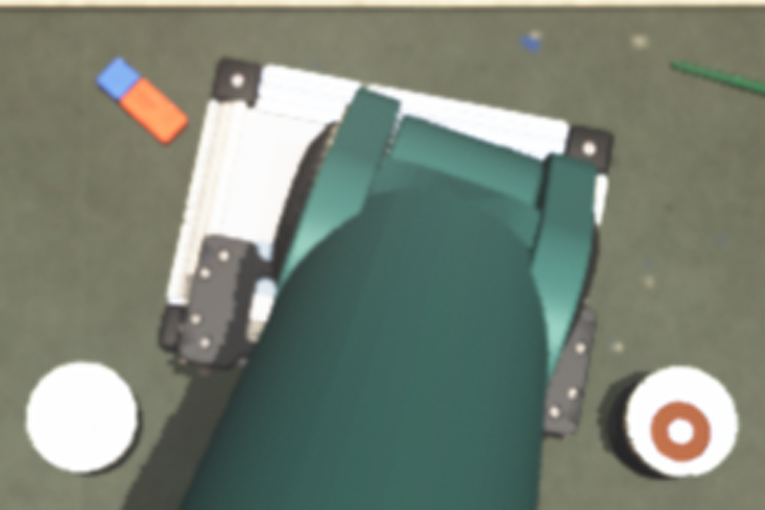

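The far rail now reads as flat and uniformly white, and its corner screws, at (237,80) and (589,148), haven't moved. Next is the near rail.

```bash
python3 jog.py '[[-0.002,0,0.03,0,0],[0,0,0.014,0,0],[0,0,0,0,0],[0,0,0,0,0]]';python3 -c "from h import *;delta('near')"; python3 jog.py '[[0,0,0.004,0,0],[0,0,0.004,0,0],[0,0,0.003,0,0],[0,0,0.0015,0,0]]'; python3 jog.py '[[0,0,0.0015,0,0],[0,0,0.0015,0,0]]';python3 -c "from h import *;delta('near')"
```

```text
time: 6.8
ee_pos: [0.4443, -0.1799, 0.0353]
ee_rot: [3.125, -0.317, 0.001]
contact_force: [-0.3, -0.3, -1.2]
gripper_width: 0.003
grasp_force: 0.0
near tool delta xy [ 0.0011 -0.0005] z 0.0353 yaw err 0.0001 F [-0.3  -0.25 -1.17] t 6.8
time: 7.3
ee_pos: [0.4436, -0.1797, 0.0222]
ee_rot: [3.126, -0.317, -0.0]
contact_force: [0.2, -0.3, 0.0]
gripper_width: 0.006
grasp_force: 0.0
time: 7.55
ee_pos: [0.4438, -0.1797, 0.0193]
ee_rot: [3.125, -0.317, 0.0]
contact_force: [-1.0, 0.0, 0.1]
gripper_width: 0.006
grasp_force: 0.0
near tool delta xy [ 0.0016 -0.0004] z 0.0193 yaw err 0.0001 F [-1.02  0.04  0.09] t 7.55
```

```bash
python3 jog.py '[[0.0015,0,0.0015,0,0],[0,0,0.0015,0,0]]';python3 jog.py '[[0,0,0.0015,0,0],[0,0,0.001,0,0]]'; python3 jog.py '[[0,0,0.001,0,0],[0,0,0,0,0]]'
```

```text
time: 7.8
ee_pos: [0.4457, -0.1801, 0.0165]
ee_rot: [3.125, -0.317, 0.002]
contact_force: [0.9, 0.4, 3.5]
gripper_width: 0.002
grasp_force: 1.5
time: 8.05
ee_pos: [0.4465, -0.1803, 0.0143]
ee_rot: [3.125, -0.317, 0.004]
contact_force: [2.0, -0.1, 4.2]
gripper_width: 0.004
grasp_force: 1.7
time: 8.3
ee_pos: [0.4459, -0.1802, 0.0131]
ee_rot: [3.125, -0.317, 0.002]
contact_force: [2.4, 0.4, 3.9]
gripper_width: 0.003
grasp_force: 1.8
```

```bash
python3 jog.py '[[0,0,0.001,0,0],[0,0,0.001,0,0]]';python3 jog.py '[[0,0,0.001,0,0],[0,0,0,0,0]]'
```

```text
time: 8.55
ee_pos: [0.4461, -0.1803, 0.0125]
ee_rot: [3.125, -0.317, 0.002]
contact_force: [-2.0, 1.4, 29.2]
gripper_width: 0.005
grasp_force: 14.5
time: 8.8
ee_pos: [0.4462, -0.1803, 0.0124]
ee_rot: [3.125, -0.317, 0.003]
contact_force: [-4.0, 1.6, 31.9]
gripper_width: 0.008
grasp_force: 15.8
```

```bash
python3 jog.py '[[0,0,-0.008,0,0],[0,0,-0.05,0,0],[0.018,-0.025,-0.01,0,0],[0.036,-0.048,0,0,0],[0.036,-0.048,0,0,0],[0,0,0,-0.18,0],[0,0,0,-0.18,0],[0,0,0,-0.18,0],[0,0,0,-0.18,0],[0,0,0,-0.18,0],[0,0,0,-0.18,0],[0,0,0,-0.18,0]]';python3 jog.py '[[0,0,0,-0.18,0],[0,0,0,-0.13,0],[0,0,0,0,0],[0,0,0,0,0]]'; python3 - <<'E'
from h import *
delta('left');im=cams.get_image("top");cv2.imwrite("pics/t3.png",cv2.resize(im[140:310,225:480],None,fx=3,fy=3,interpolation=cv2.INTER_CUBIC))
E
```

```text
time: 10.3
ee_pos: [0.5555, -0.0796, 0.0766]
ee_rot: [-2.706, -1.592, 0.006]
contact_force: [-0.3, -0.0, -0.8]
gripper_width: 0.006
grasp_force: 0.0
time: 10.8
ee_pos: [0.5567, -0.0797, 0.0772]
ee_rot: [-2.436, -1.981, 0.002]
contact_force: [0.1, 0.7, -0.3]
gripper_width: 0.005
grasp_force: 0.0
left tool delta xy [0.0012 0.0016] z 0.0772 yaw err 1.5678 F [ 0.09  0.66 -0.27] t 10.8
```

View pics/t3.png

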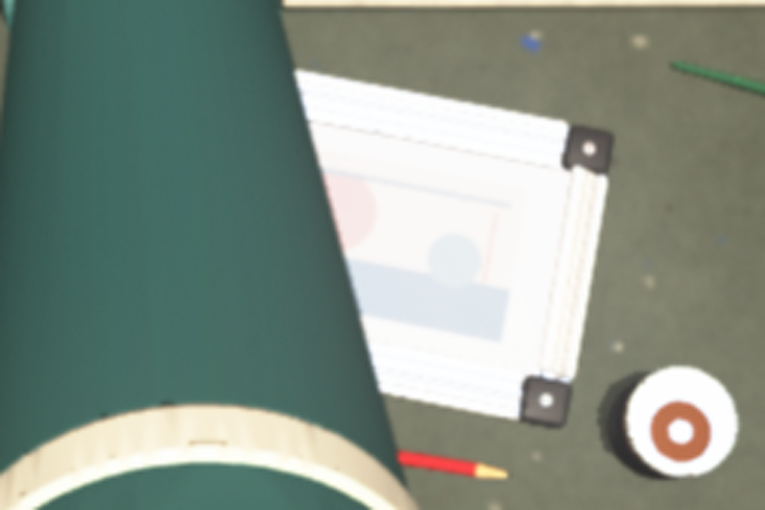

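The far and near rails both look shut. The right screws, at (589,148) and (545,400), haven't moved, and the right rail is still open. I'll do the left rail.

```bash
python3 jog.py '[[0.001,0.001,0.03,0,0],[0,0,0.012,0,0],[0,0,0,0,0],[0,0,0,0,0]]';python3 - <<'E'
from h import *
delta('left');screws()
E
python3 jog.py '[[0,0,0.004,0,0],[0,0,0.004,0,0],[0,0,0.003,0,0],[0,0,0.0015,0,0]]'; python3 -c "from h import *;delta('left')"; python3 jog.py '[[0,0,0.0015,0,0],[0,0,0.0015,0,0]]'
```

```text
time: 11.35
ee_pos: [0.5593, -0.0787, 0.0365]
ee_rot: [2.435, 1.984, 0.001]
contact_force: [0.8, 0.4, 0.7]
gripper_width: 0.007
grasp_force: 0.0
left tool delta xy [-0.0002 -0.0008] z 0.0365 yaw err 1.57 F [0.77 0.38 0.74] t 11.35
(0.0785, 0.1095) seen 0.0783 0.1086 89
(-0.0785, 0.1095) seen -0.0785 0.1088 73
time: 11.9
ee_pos: [0.5587, -0.0788, 0.0231]
ee_rot: [-2.435, -1.985, 0.001]
contact_force: [-0.4, 0.6, -0.1]
gripper_width: 0.004
grasp_force: 0.0
left tool delta xy [-0.     -0.0001] z 0.0231 yaw err 1.57 F [-0.43  0.63 -0.12] t 11.9
time: 12.15
ee_pos: [0.559, -0.0787, 0.0205]
ee_rot: [2.435, 1.985, 0.0]
contact_force: [0.6, -0.0, 2.6]
gripper_width: 0.002
grasp_force: 1.0
```

```bash
python3 jog.py '[[0,0,0.0015,0,0],[0,0,0.0015,0,0]]';python3 jog.py '[[0,0,0.0015,0,0],[0,0,0.001,0,0]]';python3 jog.py '[[0,0,0.001,0,0],[0,0,0.001,0,0]]'
```

```text
time: 12.4
ee_pos: [0.5592, -0.079, 0.0177]
ee_rot: [2.435, 1.984, 0.001]
contact_force: [-0.7, 0.1, 4.3]
gripper_width: 0.005
grasp_force: 1.5
time: 12.65
ee_pos: [0.5591, -0.0794, 0.015]
ee_rot: [2.435, 1.984, -0.0]
contact_force: [0.1, -2.3, 4.9]
gripper_width: 0.002
grasp_force: 1.9
time: 12.9
ee_pos: [0.559, -0.0798, 0.013]
ee_rot: [2.435, 1.984, -0.001]
contact_force: [-0.8, -4.5, 5.4]
gripper_width: 0.005
grasp_force: 3.2
```

```bash
python3 jog.py '[[0,0,0.001,0,0],[0,0,0,0,0]]';python3 jog.py '[[0,0,0.0007,0,0],[0,0,0,0,0]]'
```

```text
time: 13.15
ee_pos: [0.5589, -0.0799, 0.0128]
ee_rot: [2.435, 1.983, -0.002]
contact_force: [-2.2, -4.0, 12.1]
gripper_width: 0.009
grasp_force: 6.0
time: 13.4
ee_pos: [0.559, -0.08, 0.0127]
ee_rot: [2.435, 1.983, -0.002]
contact_force: [-3.8, -3.8, 16.2]
gripper_width: 0.005
grasp_force: 8.6
```

```bash
python3 jog.py '[[0,0,0.001,0,0],[0,0,0,0,0]]'; python3 jog.py '[[0,0,-0.008,0,0],[0,0,-0.05,0,0],[-0.03,0,0,0,0],[-0.05,0,0,0,0],[-0.05,0,0,0,0],[-0.05,0,0,0,0],[-0.05,0,0,0,0],[-0.01,0,0,0,0],[0,0,0,0,0],[0,0,0,0,0],[0,0,0,0,0]]'; python3 -c "
from h import *
delta('right')"
```

```text
time: 13.65
ee_pos: [0.559, -0.0799, 0.0125]
ee_rot: [2.434, 1.983, -0.002]
contact_force: [-6.5, -3.8, 24.9]
gripper_width: 0.008
grasp_force: 12.4
time: 15.02
ee_pos: [0.5111, -0.3118, 0.0682]
ee_rot: [-2.432, -1.988, -0.001]
contact_force: [-0.3, -0.3, 0.8]
gripper_width: 0.006
grasp_force: 0.0
right tool delta xy [-0.0052 -0.0004] z 0.0682 yaw err 1.5729 F [-0.27 -0.29  0.83] t 15.025
```

```bash
python3 jog.py '[[-0.004,0,0.02,0,0],[0,0,0.012,0,0],[0,0,0,0,0],[0,0,0,0,0]]';python3 - <<'E'
from h import *
delta('right');screws()
E
python3 jog.py '[[0,0,0.004,0,0],[0,0,0.004,0,0],[0,0,0.003,0,0],[0,0,0.0015,0,0]]'; python3 -c "from h import *;delta('right')"
```

```text
time: 15.52
ee_pos: [0.5098, -0.3176, 0.036]
ee_rot: [-2.435, -1.985, -0.0]
contact_force: [-0.3, 0.2, 0.5]
gripper_width: 0.006
grasp_force: 0.0
right tool delta xy [ 0.0008 -0.0002] z 0.036 yaw err 1.5701 F [-0.33  0.23  0.48] t 15.525
(0.0785, -0.1095) seen 0.0761 -0.1105 16
time: 16.08
ee_pos: [0.5095, -0.3177, 0.0234]
ee_rot: [-2.435, -1.985, 0.0]
contact_force: [-0.2, 0.2, 0.9]
gripper_width: 0.005
grasp_force: 0.0
right tool delta xy [0.0009 0.    ] z 0.0234 yaw err 1.5701 F [-0.23  0.17  0.9 ] t 16.075
```

```bash
python3 jog.py '[[0.001,0,0.0015,0,0],[0,0,0.0015,0,0]]';python3 jog.py '[[0,0,0.0015,0,0],[0,0,0.0015,0,0]]';python3 jog.py '[[0,0,0.0015,0,0],[0,0,0.001,0,0]]';python3 jog.py '[[0,0,0.001,0,0],[0,0,0,0,0]]'
```

```text
time: 16.32
ee_pos: [0.5101, -0.3168, 0.0209]
ee_rot: [2.435, 1.985, 0.0]
contact_force: [-0.5, -0.4, 2.8]
gripper_width: 0.007
grasp_force: 0.9
time: 16.58
ee_pos: [0.5103, -0.3167, 0.018]
ee_rot: [2.434, 1.984, 0.001]
contact_force: [-0.4, 1.5, 3.2]
gripper_width: 0.0
grasp_force: 1.4
time: 16.82
ee_pos: [0.5103, -0.3164, 0.0153]
ee_rot: [2.435, 1.985, 0.001]
contact_force: [0.8, 2.3, 4.1]
gripper_width: 0.003
grasp_force: 1.6
time: 17.08
ee_pos: [0.51, -0.3166, 0.0141]
ee_rot: [2.435, 1.985, 0.0]
contact_force: [1.7, 0.6, 1.5]
gripper_width: 0.008
grasp_force: 1.1
```

```bash
python3 jog.py '[[0,0,0.001,0,0],[0,0,0.001,0,0]]';python3 jog.py '[[0,0,0.0007,0,0],[0,0,0,0,0]]'
```

```text
time: 17.32
ee_pos: [0.5101, -0.3162, 0.0128]
ee_rot: [-2.435, -1.985, -0.0]
contact_force: [-1.3, 3.5, 13.2]
gripper_width: 0.007
grasp_force: 7.0
time: 17.58
ee_pos: [0.5101, -0.3162, 0.0127]
ee_rot: [-2.435, -1.985, -0.0]
contact_force: [-1.9, 5.5, 14.8]
gripper_width: 0.006
grasp_force: 7.0
```

```bash
python3 jog.py '[[0,0,0.001,0,0],[0,0,0,0,0]]'; python3 jog.py '[[0,0,-0.008,0,0],[0,0,-0.05,0,0],[0,0,-0.05,0,0],[0,0,-0.05,0,0],[-0.05,-0.02,0,0,0],[-0.05,-0.02,0,0,0],[-0.05,-0.02,0,0,0],[-0.05,-0.02,0,0,0],[-0.05,-0.02,0,0,0],[0,0,0,0,0],[0,0,0,0,0]]'; python3 - <<'E'
from h import *
im=cams.get_image("top")
a=cv2.resize(im[150:290,250:440],None,fx=4,fy=4,interpolation=cv2.INTER_CUBIC)
cv2.imwrite("pics/t4.png",a);cv2.imwrite("pics/s4.png",cv2.resize(cams.get_image("scene")[190:300,230:450],None,fx=3.5,fy=3.5,interpolation=cv2.INTER_CUBIC))
E
```

```text
time: 17.82
ee_pos: [0.5101, -0.3162, 0.0126]
ee_rot: [-2.435, -1.985, 0.0]
contact_force: [-3.8, 5.1, 20.1]
gripper_width: 0.006
grasp_force: 10.4
time: 19.2
ee_pos: [0.3609, -0.5411, 0.1677]
ee_rot: [-2.435, -1.983, -0.0]
contact_force: [0.3, 0.9, -0.1]
gripper_width: 0.005
grasp_force: 0.0
```

View pics/t4.png

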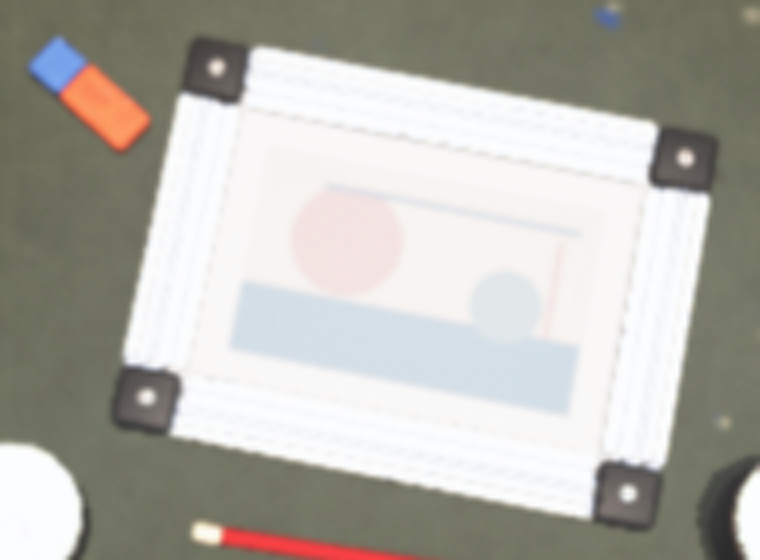

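View pics/s4.png

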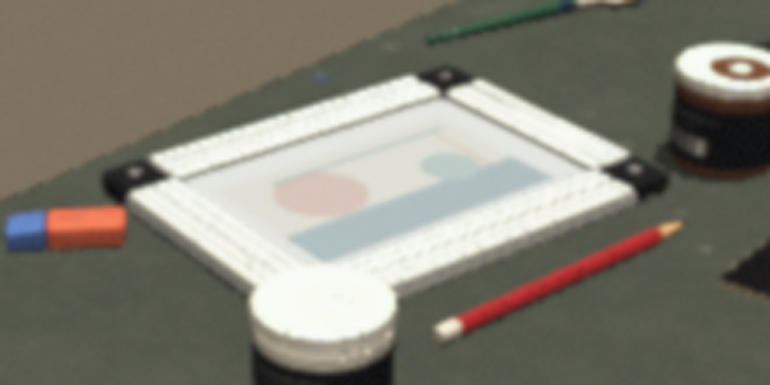

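Both pictures show all four rails flat and equally wide. The screws, at (217,67), (685,158), (628,493) and (146,397) in the top crop, are where they started, and the eraser, pencil and pots are undisturbed. I'll hand it in.

```bash
python3 -c "
from workcell import manip, cams
print(manip.sign_off())"
```

```text
the job is handed in; nothing more can be done
None
```

I pressed all four rails shut in the order asked (far, near, left, right), with forces peaking between about 17 and 32 N, and handed the job in at about 19 s; the final pictures show every rail flat, the frame where it started, and the pots, pencil and eraser undisturbed.

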